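Feed an inlay tile and hold it down with the press stick

TASK

Push the orange spring slide of the feeder on the wooden art panel fully in so that it drives the blue tile out onto its place at the end stop, and let the slide spring back. Then take the yellow-handled press stick out of its wooden stand and hold it upright with its rubber foot on the red dot of the tile, pressing lightly so that the sprung tip is pushed in about halfway (never hard); finish while holding it there, with the stick still in the gripper. Do not touch the tile with the gripper, and leave the cup, jars, tape and brush where they are.

Things in the scene. Friction and masses are not known exactly. Their poses are not given: they have to be found in the camera images.
- panel: Painted wooden art panel, fixed, 200 (its x) x 340 (its y) x 30 high, origin at the centre of its underside, z up, turned about the vertical. On top along its y axis, the tile feeder: aluminium rails 42 apart, 11 high, with lips over the tile's edges, from y -30 to +34; then wooden strips 4 high at both sides and an end stop 4 high with its face at y +81
- pusher (a joint): Feeder slide, 0 = out (rest) to 0.060 = fully in (m), moves along panel +y. A spring pushes it back: about 2 N at the start, 6 N fully in; it returns by itself when released. Fully in, its blade has driven the tile's centre to the point seat (1 mm short of the end stop)
- pusher_lug (a point): Middle of the top edge of the rear face (towards panel -y) of the slide's orange upright lug: 38 wide (panel x), 10 thick, standing from the panel's top to 65 above the table. Push this face towards panel +y, e.g. with closed fingertips lowered behind it; the panel is flat and free for 65 mm behind it at rest
- seat (a point): Centre of the tile's place (pale square) on the panel's top face, at panel (0, +60), 30 above the table
- tile: Blue tile 40 x 40 x 6, 25 g, loose, lying flat on the panel between the feeder's rails and under their lips, its rear edge 1 to 12 mm ahead of the slide's blade. Origin at the centre of its underside
- tile_mark (a point): Red dot (11 across, on a white disc 18 across) at the centre of the tile's top face: the spot to press
- press: Press stick, loose, 125 g, upright in its stand, any yaw. Origin: centre of the steel barrel's lower end (25 above the table in the stand); z to the handle. Barrel 16 across, z 0 to 50; brass collar 38 across, z 50 to 56, rests on the stand; yellow handle 24 x 24 square to its x, y, z 56 to 136. Sprung tip below, foot's underside at z -20 when free. Draw it over 75 straight up to clear the stand
- press_tip (a joint): How far the stick's sprung tip is pushed in, 0 (free) to 0.015 (bottomed), m; spring of 300 N/m, so halfway (7.5 mm) is about 2.3 N
- press_foot (a point): Centre of the underside of the stick's rubber foot
- stand: Wooden stand block for the stick, fixed, 64 x 64 x 75 high, with an upright hole 21 across in the middle of its top; origin at the centre of its underside. It stands to the left or the right of the panel
- water_jar: Bystander, loose: white ceramic jar, 68 wide, 95 tall; origin at the centre of its underside
- teacup: Bystander, loose: black teacup standing on and joined to its white saucer (140 across), 86 tall; origin at the centre of its underside
- paint_red_jar: Bystander, loose: paint jar with red cap, 48 wide, 60 tall; origin at the centre of its underside
- paint_green_jar: Bystander, loose: paint jar with green cap, 48 wide, 60 tall; origin at the centre of its underside
- tape_roll: Bystander, loose: roll of paper tape lying flat, 90 outside, 22 high; origin at the centre of its underside
- brush: Bystander, loose: paint brush lying on the table; origin on the table at the middle of its length

How it is judged:
On the way, in this order (a step that is already met when the one before it is completed fails the run):
1. the slide is fully in and has driven the tile onto its place (value of joint pusher above 0.054 m and horizontal distance between tile and seat below 0.006 m), for 0.1 s.
2. the slide has sprung back and the press stick is drawn clear of its stand in the gripper (value of joint pusher below 0.006 m and height (world z) of press above 0.08 m and contact force between the fingers and press above 1 N and contact force between press and stand below 0.05 N), for 0.1 s.
At the end, for the whole second after the job is handed in: Stick in the gripper, at rest, upright within 7 degrees; foot on the tile within 6 mm of the dot's centre; sprung tip in by 3.5 to 11.5 mm (0.6 to 6 N); touching neither panel nor stand. Tile flat within 6 mm of its place. Slide back within 6 mm of rest (contact force between the fingers and press above 1 N and angle between press's own z axis and vertical below 0.12 rad and horizontal distance between press_foot and tile_mark below 0.006 m and value of joint press_tip between 0.0035 and 0.0115 m and contact force between press and tile between 0.6 and 6 N and contact force between press and panel below 0.05 N and contact force between press and stand below 0.05 N and linear speed of press below 0.02 m/s and horizontal distance between tile and seat below 0.006 m and height (world z) of tile below 0.034 m and angle between tile's own z axis and vertical below 0.06 rad and value of joint pusher below 0.006 m); the arm keeps its last pose, push and grip.
It fails at once if the gripper touches the tile (contact force between the arm and tile above 0.3 N).
It fails at once if a finger touches the tile (contact force between the fingers and tile above 0.3 N).
It fails at once if the stick presses the tile hard (over 12 N) (contact force between press and tile above 12 N).
It fails at once if a bystander is moved by more than 25 mm (distance of any of water_jar, teacup, paint_red_jar, paint_green_jar, tape_roll, brush from where it was at the start of the episode above 0.025 m).
It also fails if it takes over 64 s, if anything falls off the work surface, if the arm or the gripper's body presses on something with over 40 N, if the wrist force passes 120 N, or if a joint passes its speed limit or range.

ROBOT

A 7-joint arm with a two-finger parallel gripper is mounted at the origin on the work surface. World frame = base frame: x ahead of the robot, y to its left, z up, the work surface at z = 0. Lengths are in m, angles in rad, forces in N, time in s.
With the tool pointing down it reaches from about 0.35 to 0.9 m from the base axis. Payload 8.1 kg.
Tool frame: the origin (TCP) lies at the very end of the fingers, on their centre line; the grasp point (between the pads) lies 19 mm behind it (arm.tcp_to_grasp is the distance from the TCP to the grasp point, in m); z points along the fingers, y is the line along which they close (so a half turn about z gives the same grasp; the last joint's range is limited). The gripper opens to 92 mm and grips with 3 to 60 N. Pads are 19 mm wide; open, the fingers measure 130 mm over their backs; the gripper's body (75 mm by 190 mm) begins 47 mm behind the grasp point.
Start: joints at [1.075, 0.434, 0.025, 1.573, -0.012, 1.134, -0.075], TCP at [0.239, -0.577, 0.227] pointing down, gripper open.
Joint ranges: [-2.62, 2.62], [-0.44, 2.09], [-1.27, 1.32], [0.08, 2.57], [-1.32, 4.46], [0.12, 2], [-2.74, 2.74]. Speed limits (rad/s): [2.22, 2.22, 3.01, 3.01, 3.14, 3.14, 3.14].

INTERFACE

Orientations are given as a rotation vector (axis times angle).
In Python, from cell import arm, optics, observe gives the robot as it stands (arm), with the cameras (optics) and the readings as plain functions.
- The arm moves only by the tool nudge_tcp, called after "Call:" in YAML: its name, and indented under it one key for each argument. Schema: {"type":"object","properties":{"ticks":{"type":"object","properties":{"segments":{"type":"array","items":{"type":"array","items":{"type":"number"},"minItems":5,"maxItems":5},"minItems":1,"maxItems":10}},"additionalProperties":false,"required":["segments"]},"clamp_n":{"type":"number"},"only":{"type":"string"},"quiet":{"type":"boolean"},"lines":{"type":"string"}},"required":["ticks"],"additionalProperties":false}. ticks is an object whose key "segments" holds a list of rows, 1 to 10 of them, each of 5 numbers: dx, dy, dz in shares of the most that a row can go, 1 being 50 mm, then a turn about the tool's z in normalised numbers (1 is 120 degrees), then the opening from 0.0 (shut) to 1.0 (fully open); each row shifts and turns the commanded pose from where the row before left it, along the tool's axes as they then stand; what a row does not reach is not made up. A row lasts 1/10 s, in which the tool goes at most 0.05 m and 0.15 rad, less where a joint would pass 70% of its speed; a pose out of reach is approached as far as the arm can. The fingers move at their own pace and stop on an object; clamp_n is the grip in N (left out, the last holds). Time passes only in rows, so rows that do not move let the fingers close. The tool returns the time, the measured TCP pose, the force, the opening and the grip force at its end. only (a regular expression) keeps the lines of the reply that match it, lines (a string "A,B") keeps lines A to B, and quiet returns only ok. Shift and turn numbers lie between -1 and 1, and a call with a number outside is refused. Input that does not fit is refused with a message, and nothing moves.
- observe(): the state, without advancing time (a new reading comes with each control period).
- optics.get_image(name): name is "scene" or "top" or "wrist"; returns a dict with "image" (480x640x3 uint8, blue, green, red), "fx", "fy", "cx", "cy" (pixels), "distortion" ([k1, k2, p1, p2, k3] as OpenCV has them; the pictures are not rectified), "cam_to_world" (4x4, takes a point from camera to world coordinates); the wrist camera has in their place "mount" (4x4, takes a point from camera to tool coordinates, whose origin is the TCP and whose axes are the flange's). Camera axes: x right, y down, z forward; pixel columns grow to the right and rows downward; lengths in m; the calibration is good to about 2 mm. A picture is of the moment at which its call begins: read the wrist's pose just before it. There is no depth.
- arm.sign_off(): hands the job in; it is judged then, once.
The state is a dict: "clock": time; "joints": joint angles; "dq": joint speeds; "joint_efforts": joint torques, N m; "position": TCP position; "ee_rot": TCP orientation; "force": force on the tool from outside, world axes, zero at the start; "ft_torque": the same for the moment, N m; "width": opening from 0.0 (shut) to 1.0 (fully open); "gripper_force": force on a finger pad.
Only numpy, scipy, OpenCV 4.12 (cv2) and the standard library are available. Lean on these libraries where they do the work, as an engineer would, in place of code of your own. Each camera call takes 0.05 s, during which the arm holds its last target. There are 200 camera calls.

## Working session

There is one attempt and no reset: what is moved stays moved. The work goes in short steps, Python scripts to look and compute and a tool call to move; the robot and the scene stay as the last step left them, time stands still between calls to the robot, and variables do not carry over. Pictures are saved under pics/ and viewed, at most 10 in all, crops included, and the job is handed in when it is done.

```bash
ls; mkdir -p pics; python3 - <<'E'
from cell import arm, optics, observe
import cv2, numpy as np
s=observe(); print({k:np.round(v,3) for k,v in s.items()})
for n in("scene","top"):
    d=optics.get_image(n); cv2.imwrite(f"pics/{n}0.png",d["image"]); print(n,d["fx"],d["cx"],d["cy"],np.round(d["distortion"],3),np.round(d["cam_to_world"],3).tolist())
E
```

```text
cell.py
pics
{'clock': np.float64(0.0), 'joints': array([ 1.075,  0.435,  0.025,  1.574, -0.012,  1.134, -0.075]), 'dq': array([ 0.001,  0.002, -0.   ,  0.001, -0.   ,  0.   , -0.001]), 'joint_efforts': array([ 1.0000e-03, -6.6783e+01,  9.8600e-01, -3.1447e+01, -6.1000e-02,
        4.3000e-02,  0.0000e+00]), 'position': array([ 0.239, -0.577,  0.226]), 'ee_rot': array([-3.08e+00, -6.13e-01,  1.00e-03]), 'force': array([ 0.372,  0.081, -0.383]), 'ft_torque': array([0.016, 0.013, 0.032]), 'gripper_force': np.float64(0.0), 'width': np.float64(0.999)}
scene 593.3950500857028 325.83657347352585 242.37152606462817 [0.056 0.    0.    0.    0.   ] [[0.623, 0.657, -0.425, 1.244], [0.782, -0.518, 0.347, -0.437], [0.008, -0.549, -0.836, 1.312], [0.0, 0.0, 0.0, 1.0]]
top 506.9911863677679 319.22095340622576 247.157463449778 [-0.099  0.     0.     0.     0.   ] [[-0.009, -0.981, 0.196, 0.35], [-1.0, 0.01, 0.002, 0.073], [-0.003, -0.196, -0.981, 1.441], [0.0, 0.0, 0.0, 1.0]]
```

View pics/top0.png

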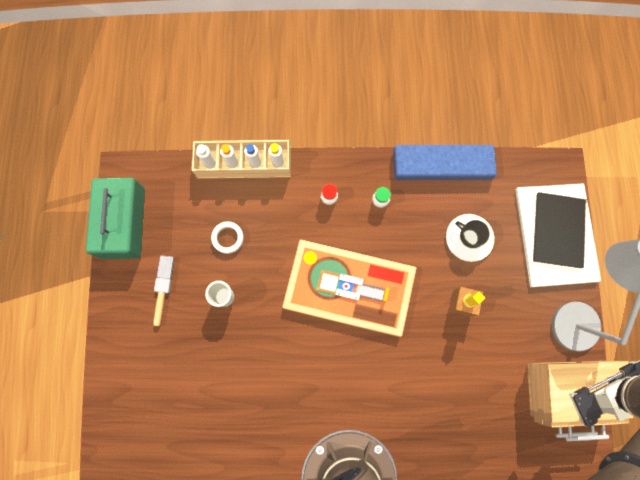

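View pics/scene0.png

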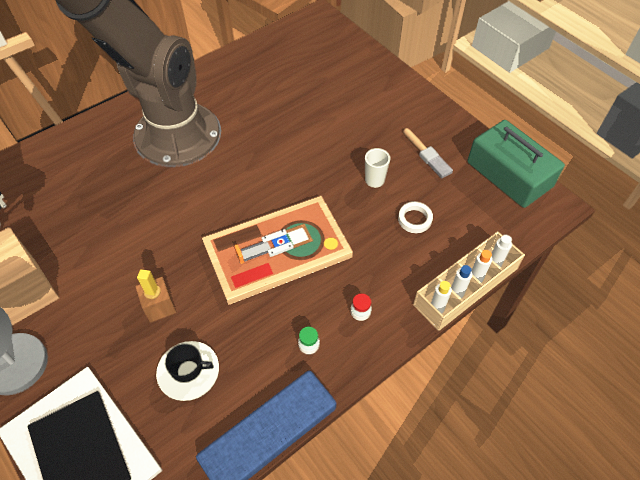

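The top view shows the panel centred near (350,288), with the orange lug at (387,294) and the tile dot at (346,286). The stand is at (470,300) and the yellow handle at (476,298). In the scene view the lug is at (239,254), the dot at (281,241) and the handle at (148,285). Next I'll set up helpers and take rough measurements.

```bash
cat > h.py <<'E'
from cell import arm, optics, observe
import cv2, numpy as np
from scipy.spatial.transform import Rotation as R
def grab(n):
    s=observe(); d=optics.get_image(n)
    if n=="wrist":
        T=np.eye(4); T[:3,:3]=R.from_rotvec(s["ee_rot"]).as_matrix(); T[:3,3]=s["position"]
        d["cam_to_world"]=T@np.array(d["mount"])
    return d
def ray(d,p):
    K=np.array([[d["fx"],0,d["cx"]],[0,d["fy"],d["cy"]],[0,0,1]])
    q=cv2.undistortPoints(np.array([[p]],float),K,np.array(d["distortion"]))[0,0]
    T=np.array(d["cam_to_world"]); v=T[:3,:3]@[q[0],q[1],1]; return T[:3,3],v/np.linalg.norm(v)
def plane(d,p,z):
    o,v=ray(d,p); return o+v*(z-o[2])/v[2]
def tri(*dp):
    A=0;b=0;rs=[ray(*x) for x in dp]
    for o,v in rs:
        P=np.eye(3)-np.outer(v,v); A=A+P; b=b+P@o
    X=np.linalg.solve(A,b); return X,[float(np.linalg.norm((np.eye(3)-np.outer(v,v))@(X-o))) for o,v in rs]
def blobs(d,lo,hi,amin=15,roi=None):
    m=cv2.inRange(cv2.cvtColor(d["image"],cv2.COLOR_BGR2HSV),np.array(lo),np.array(hi))
    if roi: k=np.zeros_like(m); x0,y0,x1,y1=roi; k[y0:y1,x0:x1]=255; m&=k
    cs=[c for c in cv2.findContours(m,cv2.RETR_EXTERNAL,cv2.CHAIN_APPROX_NONE)[0] if len(c)>3 and cv2.contourArea(c)>=amin]
    return sorted(cs,key=cv2.contourArea,reverse=True)
def cen(c): M=cv2.moments(c); return M["m10"]/M["m00"],M["m01"]/M["m00"]
def crop(d,roi,s,name):
    x0,y0,x1,y1=roi; cv2.imwrite(name,cv2.resize(d["image"][y0:y1,x0:x1],None,fx=s,fy=s,interpolation=cv2.INTER_CUBIC))
E
python3 - <<'E'
from h import *
t=grab("top"); s=grab("scene")
P={"lug":((387,294),(239,254)),"dot":((346.5,286),(281,241.5)),"handle":((478,298),(145,272))}
for k,(a,b) in P.items(): print(k,*tri((t,a),(s,b)))
print("stand top",plane(t,(468,300),.075))
A=t["image"][230:350,270:510]; B=s["image"][190:330,120:360]
A=cv2.resize(A,(720,360),interpolation=2);B=cv2.resize(B,(480,280),interpolation=2)
cv2.imwrite("pics/c1.png",A)
w=grab("wrist"); print(np.round(w["mount"],4).tolist(),w["fx"])
print(R.from_rotvec(observe()["ee_rot"]).as_matrix().round(3))
E
```

```text
lug [ 0.49493069 -0.10833738  0.05209663] [0.002359740413102339, 0.002359740413102356]
dot [0.52032156 0.00180808 0.03549175] [0.002368097494350915, 0.002368097494350905]
handle [ 0.46996781 -0.32687835  0.16143156] [0.002119762687642134, 0.0021197626876420716]
stand top [ 0.47208895 -0.327952    0.075     ]
[[0.001, -0.962, -0.273, 0.0748], [1.0, 0.0008, 0.0007, 0.0006], [-0.0005, -0.273, 0.962, -0.1582], [0.0, 0.0, 0.0, 1.0]] 407.42913822027583
[[ 0.924  0.383 -0.   ]
 [ 0.383 -0.924  0.001]
 [-0.    -0.001 -1.   ]]
```

View pics/c1.png

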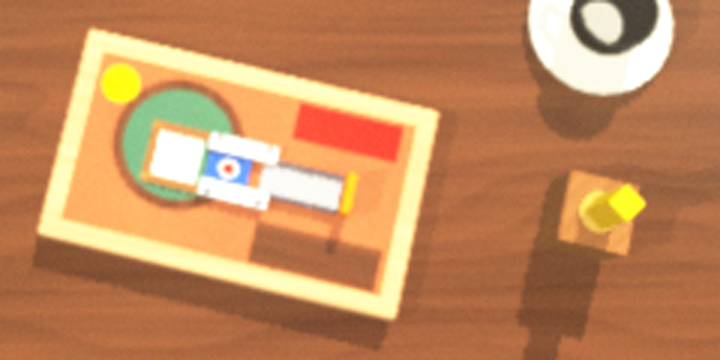

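Careful with the scale: shifts go in shares of 50 mm and turns go in shares of 120 degrees. That gives: 0.033 m is 0.66, -0.029 m is -0.58.

Call:
nudge_tcp:
  ticks: {"segments":[[0.66,-0.58,-0.4,0,0.9],[0.66,-0.58,-0.4,0,0.9],[0.66,-0.58,-0.4,0,0.9],[0.66,-0.58,-0.4,0,0.9],[0.66,-0.58,-0.4,0,0.9],[0,0,0,0,0.9]]}
  clamp_n: 20

```text
clock: 0.85
position: [0.3407, -0.3754, 0.3299]
ee_rot: [3.076, 0.626, 0.008]
force: [1.6, -0.6, -0.4]
width: 0.896
gripper_force: 0.0
```

Call:
nudge_tcp:
  ticks: {"segments":[[0,0,0,-0.0649,0.9],[0,0,0,-0.0649,0.9],[0,0,0,-0.0649,0.9],[0,0,0,-0.0649,0.9],[0,0,0,-0.0649,0.9],[0,0,0,-0.0649,0.9],[0,0,0,-0.0649,0.9],[0,0,0,0,0.9]]}

```text
clock: 1.65
position: [0.3358, -0.3806, 0.3265]
ee_rot: [-2.456, -1.959, 0.0]
force: [-0.5, 0.3, -0.2]
width: 0.899
gripper_force: 0.0
```

Scaled: 0.04 m is 0.8, 0.025 m is 0.5.

Call:
nudge_tcp:
  ticks: {"segments":[[0.8,0.5,0,0,0.9],[0.8,0.5,0,0,0.9],[0.8,0.5,0,0,0.9],[0.8,0.5,0,0,0.9],[0,0,0,0,0.9],[0,0,0,0,0.9],[0,0,0,0,0.9]]}

```text
clock: 2.35
position: [0.4687, -0.2481, 0.3265]
ee_rot: [-2.461, -1.952, 0.001]
force: [0.0, -0.5, 0.6]
width: 0.902
gripper_force: 0.0
```

```bash
python3 - <<'E'
from h import *
d=grab("wrist"); cv2.imwrite("pics/w1.png",d["image"])
E
```

```text
(no output)
```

View pics/w1.png

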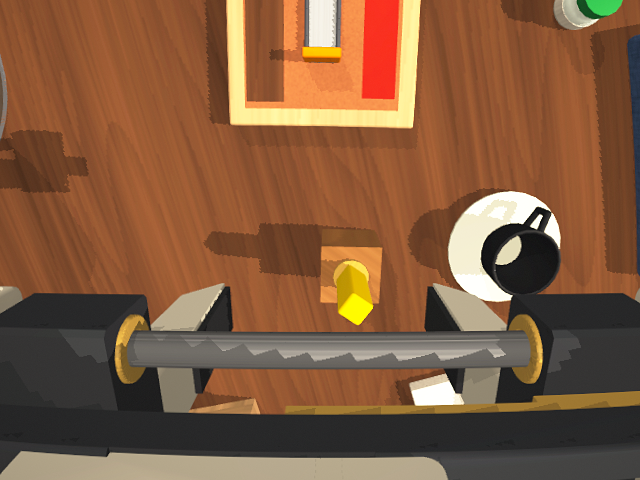

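The wrist view shows the lug's top at about (322,53), the handle's top face at about (356,310) and the stand's top centred at (351,275). I'll take a second view 0.1 m on and measure from both.

Scaled: 0.05 m is 1.

```bash
python3 - <<'E'
from h import *
import pickle
pickle.dump(grab("wrist"),open("v1.pkl","wb"))
E
```

Call:
nudge_tcp:
  ticks: {"segments":[[1,0,0,0,0.9],[1,0,0,0,0.9],[0,0,0,0,0.9],[0,0,0,0,0.9],[0,0,0,0,0.9]]}

```text
clock: 2.95
position: [0.4913, -0.1512, 0.3267]
ee_rot: [2.46, 1.953, -0.001]
force: [-0.6, -0.7, -0.2]
width: 0.9
gripper_force: 0.0
```

```bash
python3 - <<'E'
from h import *
import pickle
d=grab("wrist"); pickle.dump(d,open("v2.pkl","wb")); cv2.imwrite("pics/w2.png",d["image"])
v1=pickle.load(open("v1.pkl","rb"))
for im,ps in((v1["image"],[(356,310),(350,290),(322,53),(322,49),(322,57),(355,265)]),):
    h=cv2.cvtColor(im,cv2.COLOR_BGR2HSV)
    for p in ps: print(p,h[p[1],p[0]])
E
```

```text
(356, 310) [ 30 255 255]
(350, 290) [ 24 252 193]
(322, 53) [ 23 255 255]
(322, 49) [ 24 255 255]
(322, 57) [ 14 254 210]
(355, 265) [ 25 167 254]
```

View pics/w2.png

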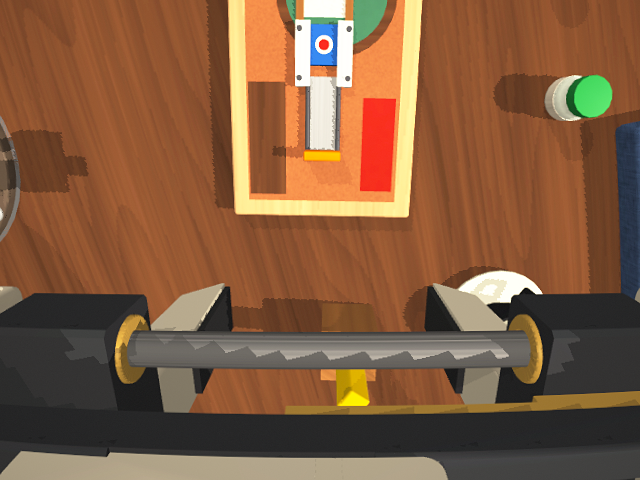

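Second view: lug at (322,155), red dot at (323,44), panel's rear edge at row 215.

```bash
python3 - <<'E'
from h import *
import pickle
v1=pickle.load(open("v1.pkl","rb"));v2=pickle.load(open("v2.pkl","rb"));t=grab("top");s=grab("scene")
def rect(d,lo,hi,roi,n):
    c=blobs(d,lo,hi,roi=roi)[0]; r=cv2.minAreaRect(c); print(n,np.round(r[0],1),np.round(r[1],1),round(r[2],1)); return cen(c),cv2.boxPoints(r)
a,A=rect(v1,(19,200,225),(27,255,255),(290,30,360,70),"lug1")
b,B=rect(v2,(19,200,225),(27,255,255),(290,140,360,170),"lug2")
print("lug top",tri((v1,a),(v2,b)))
# rear edge = image-lower corners
for d,Q in((v1,A),(v2,B)):
    q=Q[np.argsort(Q[:,1])][2:]; q=q[np.argsort(q[:,0])]; w=[plane(d,p,.065) for p in q]; print("rear edge",np.round(w,4).tolist(),"mid",np.round((w[0]+w[1])/2,4))
hc,H=rect(v1,(28,200,235),(32,255,255),(320,240,390,330),"handle1"); print("handle top@.161",plane(v1,hc,.161))
for q in H: print(plane(v1,q,.161).round(4))
for d,roi in((t,(455,280,495,315)),(s,(130,260,165,300))):
    cs=blobs(d,(26,180,200),(33,255,255),roi=roi); print([ (np.round(cen(c),1),cv2.contourArea(c)) for c in cs])
st=blobs(v1,(5,60,120),(20,200,255),roi=(315,240,390,310)); print([(np.round(cen(c),1),cv2.contourArea(c),cv2.minAreaRect(c)) for c in st[:2]])
m=cv2.bitwise_or
hs=cv2.cvtColor(v2["image"],cv2.COLOR_BGR2HSV); print("dot hsv",hs[44,323])
def red(d,roi):
    c=blobs(d,(0,150,100),(8,255,255),4,roi)+blobs(d,(172,150,100),(180,255,255),4,roi); print([(np.round(cen(x),1),cv2.contourArea(x)) for x in c]); return cen(c[0])
print("dot w2"); p=red(v2,(312,33,336,56)); print(plane(v2,p,.036))
for d,roi in((t,(338,278,355,294)),(s,(274,235,288,248))):
  try: q=red(d,roi); print(tri((v2,p),(d,q)))
  except IndexError: print("none")
E
```

```text
lug1 [321.5  51.5] [ 9. 37.] 90.0
lug2 [321.5 156. ] [ 8. 35.] 90.0
lug top (array([ 0.4968432, -0.106412 ,  0.0651246]), [0.00011649608053554184, 0.00011649608053537865])
rear edge [[0.4782, -0.1066, 0.065], [0.5128, -0.1147, 0.065]] mid [ 0.4955 -0.1107  0.065 ]
rear edge [[0.4781, -0.1065, 0.065], [0.5127, -0.1146, 0.065]] mid [ 0.4954 -0.1105  0.065 ]
handle1 [356.1 308.9] [23.7 25.3] 37.9
handle top@.161 [ 0.47545223 -0.33101315  0.161     ]
[ 0.4604 -0.3303  0.161 ]
[ 0.4775 -0.315   0.161 ]
[ 0.4905 -0.3321  0.161 ]
[ 0.4734 -0.3478  0.161 ]
[]
[]
[(array([353.7, 270.3]), 3366.5, ((352.0, 274.5), (69.0, 74.0), 90.0))]
dot hsv [  2 223 252]
dot w2
[(array([323.5,  44.3]), 69.0)]
[0.52349621 0.00147335 0.036     ]
[]
none
[]
none
```

Scaled: 0.04 m is 0.8, -0.005 m is -0.1.

Call:
nudge_tcp:
  ticks: {"segments":[[0.1,-0.1,0.8,0,0],[0,0,0.8,0,0],[0,0,0.8,0,0],[0,0,0.8,0,0],[0,0,0.8,0,0],[0,0,0.8,0,0],[0,0,0,0,0],[0,0,0,0,0],[0,0,0,0,0]]}

```text
clock: 4.0
position: [0.4896, -0.1439, 0.0888]
ee_rot: [2.457, 1.954, 0.003]
force: [-0.9, -0.9, 0.8]
width: 0.167
gripper_force: 0.0
```

```bash
python3 - <<'E'
from h import *
s=observe(); M=R.from_rotvec(s["ee_rot"]).as_matrix(); print(s["position"],M.round(3),s["width"])
v=np.array([.4955,-.1107,.042])-s["position"]; print("to lug rear in tool:",M.T@v)
E
```

```text
[ 0.48960562 -0.1439217   0.08876388] [[ 0.225  0.974  0.003]
 [ 0.974 -0.225 -0.001]
 [-0.     0.003 -1.   ]] 0.16672893106224865
to lug rear in tool: [ 0.03370105 -0.00186779  0.04675506]
```

Scaled: 0.021 m is 0.42, 0.02 m is 0.4.

Call:
nudge_tcp:
  ticks: {"segments":[[0,-0.02,0.4,0,0],[0,0,0.42,0,0],[0,0,0,0,0],[0,0,0,0,0],[0.2,0,0,0,0],[0.2,0,0,0,0],[0.2,0,0,0,0],[0.2,0,0,0,0],[0,0,0,0,0]]}

```text
clock: 4.9
position: [0.4972, -0.1026, 0.0462]
ee_rot: [2.455, 1.959, 0.002]
force: [0.5, -3.1, 1.8]
width: 0.007
gripper_force: 1.7
```

```bash
python3 - <<'E'
from h import *
d=grab("wrist"); cv2.imwrite("pics/w3.png",d["image"])
E
```

```text
(no output)
```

View pics/w3.png

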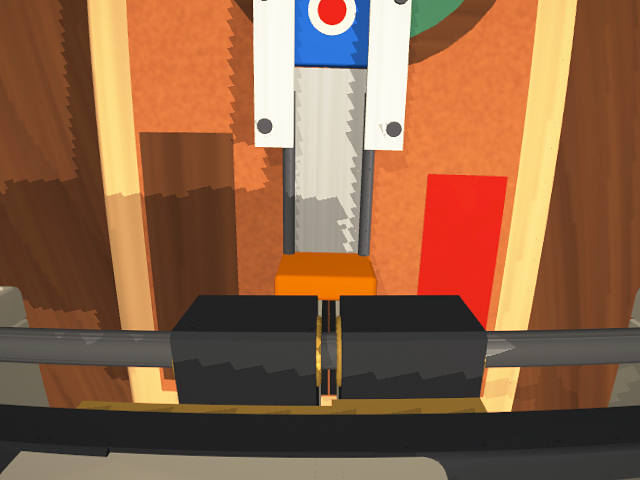

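The closed fingers are behind the lug (about (325,275)) and centred on it, about 18 mm pushed with 3 N. I'll continue.

Scaled: 0.008 m is 0.16, 0.006 m is 0.12.

Call:
nudge_tcp:
  ticks: {"segments":[[0.16,0,0,0,0],[0.16,0,0,0,0],[0.16,0,0,0,0],[0.16,0,0,0,0],[0.12,0,0,0,0],[0,0,0,0,0],[0,0,0,0,0]]}

```text
clock: 5.65
position: [0.5051, -0.0686, 0.0458]
ee_rot: [2.458, 1.954, -0.001]
force: [1.8, -6.6, 1.7]
width: 0.001
gripper_force: 3.0
```

Scaled: 0.003 m is 0.06.

Call:
nudge_tcp:
  ticks: {"segments":[[0.06,0,0,0,0],[0.06,0,0,0,0],[0,0,0,0,0]]}

```text
clock: 5.95
position: [0.5063, -0.0639, 0.0458]
ee_rot: [2.459, 1.952, -0.002]
force: [1.8, -10.5, 0.9]
width: 0.01
gripper_force: 4.6
```

Call:
nudge_tcp:
  ticks: {"segments":[[0.04,0,0,0,0],[0.04,0,0,0,0],[0,0,0,0,0]]}

```text
clock: 6.25
position: [0.5063, -0.0637, 0.0458]
ee_rot: [2.461, 1.947, -0.008]
force: [-0.9, -20.5, 5.2]
width: 0.006
gripper_force: 10.2
```

Call:
nudge_tcp:
  ticks: {"segments":[[0.04,0,0,0,0],[0.04,0,0,0,0],[0,0,0,0,0]]}

```text
clock: 6.55
position: [0.5063, -0.0635, 0.0458]
ee_rot: [2.462, 1.942, -0.013]
force: [-3.0, -32.0, 8.3]
width: 0.001
gripper_force: 15.9
```

```bash
python3 - <<'E'
from h import *
d=grab("wrist"); cv2.imwrite("pics/w4.png",d["image"])
E
```

```text
(no output)
```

View pics/w4.png

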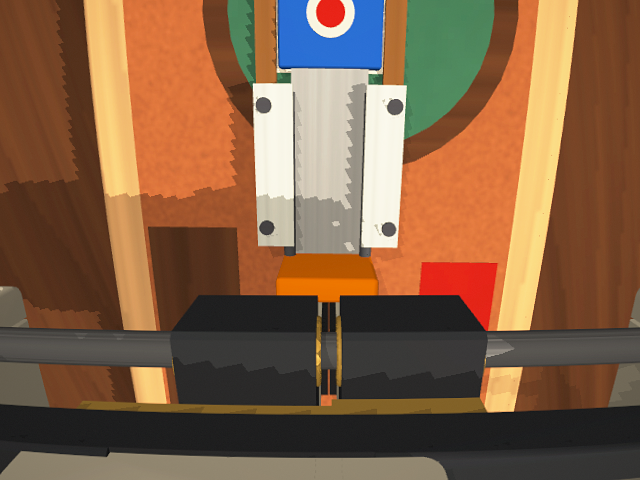

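The slide is on its hard stop and the tile is on its place, with the dot at (331,12). I'll retreat slowly, then rise.

Scaled: -0.015 m is -0.3, -0.012 m is -0.24.

Call:
nudge_tcp:
  ticks: {"segments":[[-0.24,0,0,0,0],[-0.3,0,0,0,0],[-0.3,0,0,0,0],[-0.3,0,0,0,0],[-0.3,0,0,0,0],[-0.3,0,0,0,0],[-0.1,0,0,0,0],[0,0,0,0,0]]}

```text
clock: 7.4
position: [0.4868, -0.1437, 0.0456]
ee_rot: [-2.459, -1.955, 0.0]
force: [-0.2, 0.7, -0.4]
width: 0.008
gripper_force: 0.0
```

Call:
nudge_tcp:
  ticks: {"segments":[[0,0,-0.9,0,0.9],[0,0,-0.9,0,0.9],[0,0,-0.9,0,0.9],[0,0,-0.9,0,0.9],[0.8,0,-0.9,0,0.9],[0.8,0,-0.9,0,0.9],[0.6,0,0,0,0.9],[0,0,0,0,0.9],[0,0,0,0,0.9],[0,0,0,0,0.9]]}

```text
clock: 8.4
position: [0.5083, -0.0497, 0.2998]
ee_rot: [-2.458, -1.956, 0.002]
force: [0.1, -0.1, -0.0]
width: 0.827
gripper_force: 0.0
```

```bash
python3 - <<'E'
from h import *
import pickle
d=grab("wrist"); pickle.dump(d,open("v3.pkl","wb")); cv2.imwrite("pics/w5.png",d["image"])
for c in blobs(d,(0,150,100),(8,255,255),15,(250,0,400,200))[:3]: print(np.round(cen(c),1),cv2.contourArea(c),plane(d,cen(c),.036))
for c in blobs(d,(19,200,225),(27,255,255),30,(280,40,370,320))[:3]: print("lug",np.round(cen(c),1),cv2.contourArea(c),plane(d,cen(c),.065))
E
```

```text
[331.5  96.8] 70.5 [0.5355583  0.04902613 0.036     ]
[384.5 198.5] 29.0 [ 0.56715198 -0.06243439  0.036     ]
lug [328.4 260.4] 245.0 [ 0.49682511 -0.10633655  0.065     ]
```

View pics/w5.png

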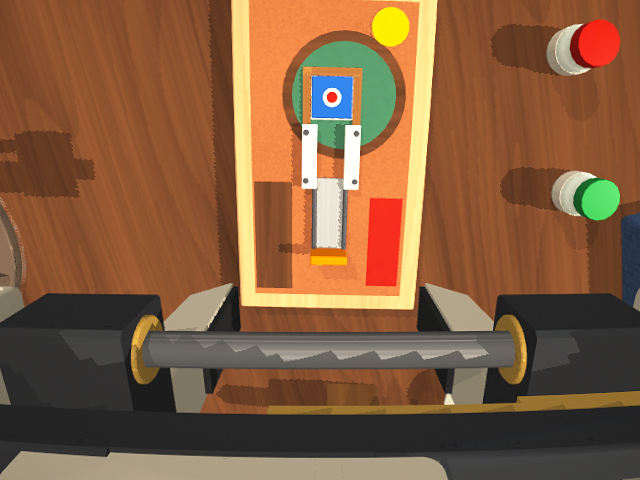

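The tile is seated with its dot at (331.5,97), and the slide is back at rest (lug at (328,260)). I'll take a second dot view for its height, then go to the stick.

Scaled: 0.05 m is 1, 0.03 m is 0.6.

Call:
nudge_tcp:
  ticks: {"segments":[[1,0,0,0,0.9],[0.6,0,0,0,0.9],[0,0,0,0,0.9],[0,0,0,0,0.9],[0,0,0,0,0.9]]}

```text
clock: 8.95
position: [0.5265, 0.0269, 0.3001]
ee_rot: [2.46, 1.954, -0.002]
force: [-0.3, -1.0, -0.0]
width: 0.902
gripper_force: 0.0
```

```bash
python3 - <<'E'
from h import *
import pickle
d=grab("wrist"); v=pickle.load(open("v3.pkl","rb"))
f=lambda d,roi:cen(blobs(d,(0,150,100),(8,255,255),15,roi)[0])
a=f(v,(310,80,350,115)); 
for c in blobs(d,(0,150,100),(8,255,255),15,(300,100,360,300)): print(np.round(cen(c),1),cv2.contourArea(c))
b=f(d,(300,100,360,230)); print(b,tri((v,a),(d,b)),plane(d,b,.036))
# tile corners (blue)
c=blobs(d,(105,150,80),(125,255,255),200,(270,100,390,260))[0]; r=cv2.minAreaRect(c); print("tile",r,plane(d,r[0],.036))
E
```

```text
[330.6 176.5] 62.5
(330.5893333333333, 176.50133333333332) (array([0.53560054, 0.04899356, 0.03632773]), [5.098644114030427e-05, 5.0986441140239385e-05]) [0.53564333 0.04894291 0.036     ]
tile ((330.5, 176.0), (38.0, 37.0), 90.0) [0.5356693  0.04946725 0.036     ]
```

Call:
nudge_tcp:
  ticks: {"segments":[[-1,-0.2,0,0.0716,0.9],[-1,0,-0.2,0.0716,0.9],[-1,0,-0.2,0.0716,0.9],[-1,0,-0.2,0.0764,0.9],[-1,0,0,0,0.9],[-1,0,0,0,0.9],[-1,0,0,0,0.9],[0,0,0,0,0.9],[0,0,0,0,0.9]]}

```text
clock: 9.9
position: [0.3212, -0.246, 0.3302]
ee_rot: [2.929, 1.136, 0.001]
force: [0.6, 0.7, -1.1]
width: 0.898
gripper_force: 0.0
```

Scaled: 0.042 m is 0.84, -0.008 m is -0.16.

Call:
nudge_tcp:
  ticks: {"segments":[[-0.16,0.84,0,0,0.9],[-0.16,0.84,0,0,0.9],[-0.16,0.84,0,0,0.9],[-0.16,0.84,0,0,0.9],[0,0,0,0,0.9],[0,0,0,0,0.9],[0,0,0,0,0.9]]}

```text
clock: 10.6
position: [0.4133, -0.3887, 0.3297]
ee_rot: [-2.925, -1.145, -0.0]
force: [-0.6, 0.1, -0.5]
width: 0.9
gripper_force: 0.0
```

```bash
cat > hm.py <<'E'
from h import *
import pickle,sys
d=grab("wrist"); pickle.dump(d,open(sys.argv[1],"wb")); cv2.imwrite("pics/%s.png"%sys.argv[1],d["image"])
for c in blobs(d,(28,200,235),(32,255,255),200,(200,0,480,330))[:2]:
    r=cv2.minAreaRect(c); q=[plane(d,p,.161) for p in cv2.boxPoints(r)]; e=q[1]-q[0]; print(np.round(cen(c),1),cv2.contourArea(c),r[1],"at",plane(d,r[0],.161).round(4),"yaw",np.degrees(np.arctan2(e[1],e[0])))
    if len(sys.argv)>2:
        v=pickle.load(open(sys.argv[2],"rb")); a=cv2.minAreaRect(blobs(v,(28,200,235),(32,255,255),200,(200,0,480,330))[0])[0]; print(tri((v,a),(d,r[0])))
E
python3 hm.py h1
```

```text
[327.  113.5] 629.0 (27.0, 25.0) at [ 0.4756 -0.3315  0.161 ] yaw -47.196472248726906
```

Call:
nudge_tcp:
  ticks: {"segments":[[0.6,0,0,0,0.9],[0,0,0,0,0.9],[0,0,0,0,0.9],[0,0,0,0,0.9]]}

```text
clock: 11.05
position: [0.4344, -0.3695, 0.3303]
ee_rot: [2.926, 1.143, -0.0]
force: [0.3, 0.5, 0.2]
width: 0.901
gripper_force: 0.0
```

```bash
python3 hm.py h2 h1; python3 -c "
import cv2,numpy as np
cv2.imwrite('pics/hh.png',np.hstack([cv2.resize(cv2.imread('pics/h%d.png'%i),(400,300)) for i in(1,2)]))"
```

```text
[326.8 150.9] 662.5 (26.0, 26.0) at [ 0.4757 -0.3318  0.161 ] yaw -47.28617800084073
(array([ 0.47567182, -0.33162789,  0.16338134]), [0.0001253460007145269, 0.00012534600071442752])
```

View pics/hh.png

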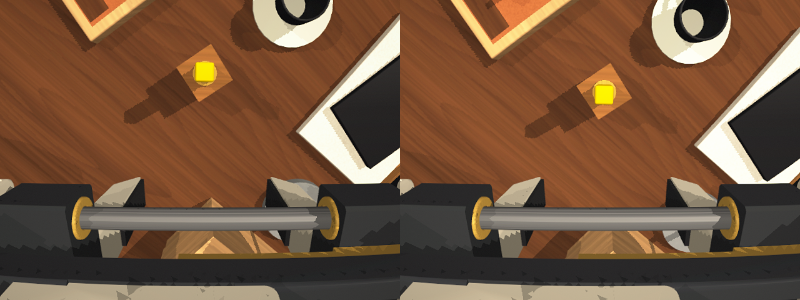

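The handle is square to the tool and centred, at about (408,146) and (408,186) in full-size pixels. It stands at (0.4757,-0.3317) with its top at about 0.162. Going down to grasp.

Scaled: 0.04 m is 0.8, 0.028 m is 0.56.

Call:
nudge_tcp:
  ticks: {"segments":[[0.56,0,0,0,0.9],[0.56,0,0,0,0.9],[0,0,0.8,0,0.9],[0,0,0.8,0,0.9],[0,0,0.8,0,0.9],[0,0,0.8,0,0.9],[0,0,0.7,0,0.9],[0,0,0.6,0,0.9],[0,0,0,0,0.9],[0,0,0,0,0.9]]}

```text
clock: 12.1
position: [0.4759, -0.3321, 0.1055]
ee_rot: [-2.927, -1.142, 0.001]
force: [-1.0, 0.2, 1.2]
width: 0.899
gripper_force: 0.0
```

Call:
nudge_tcp:
  ticks: {"segments":[[0,0,0,0,0],[0,0,0,0,0],[0,0,0,0,0],[0,0,0,0,0],[0,0,0,0,0],[0,0,0,0,0],[0,0,0,0,0],[0,0,0,0,0]]}
  clamp_n: 25

```text
clock: 12.9
position: [0.476, -0.3315, 0.1048]
ee_rot: [-2.926, -1.143, 0.0]
force: [-1.2, 1.0, -1.0]
width: 0.261
gripper_force: 25.0
```

Call:
nudge_tcp:
  ticks: {"segments":[[0,0,-0.3,0,0],[0,0,-0.3,0,0],[0,0,-0.3,0,0],[0,0,-0.4,0,0],[0,0,-0.4,0,0],[0,0,-0.4,0,0],[0,0,0,0,0],[0,0,0,0,0],[0,0,0,0,0]]}

```text
clock: 13.8
position: [0.4755, -0.3312, 0.2086]
ee_rot: [-2.925, -1.142, 0.002]
force: [0.4, -0.2, -0.9]
width: 0.263
gripper_force: 25.0
```

```bash
python3 - <<'E'
from h import *
s=observe();M=R.from_rotvec(s["ee_rot"]).as_matrix();print(M.T@(np.array([.5356,.0490,0])-s["position"]))
d=grab("wrist"); cv2.imwrite("pics/w6.png",d["image"])
E
```

```text
[ 0.30202392 -0.23845435  0.20890364]
```

View pics/w6.png

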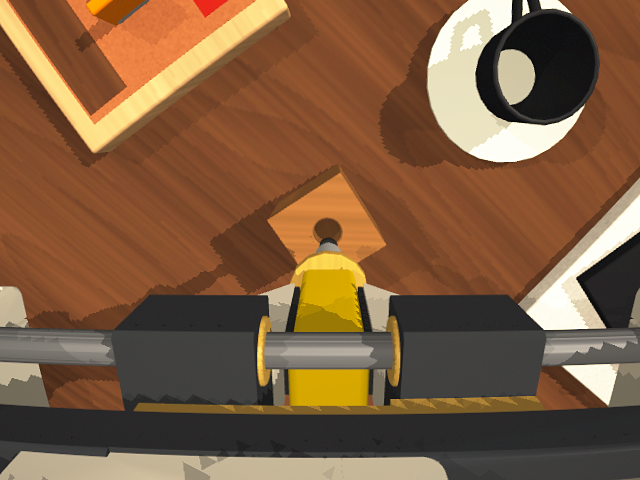

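The stick is clear of the stand, with its foot near (327,240). I'll go over the dot and check the foot's place in the wrist image by numbers.

Scaled: 0.0377 m is 0.754, -0.0298 m is -0.596.

Call:
nudge_tcp:
  ticks: {"segments":[[0.754,-0.596,0,0,0],[0.754,-0.596,0,0,0],[0.754,-0.596,0,0,0],[0.754,-0.596,0,0,0],[0.754,-0.596,0,0,0],[0.754,-0.596,0,0,0],[0.754,-0.596,0,0,0],[0.754,-0.596,0,0,0],[0,0,0,0,0],[0,0,0,0,0]]}

```text
clock: 14.85
position: [0.5358, 0.0494, 0.2089]
ee_rot: [-2.924, -1.148, 0.002]
force: [-0.4, -1.2, -1.0]
width: 0.263
gripper_force: 25.0
```

Call:
nudge_tcp:
  ticks: {"segments":[[0,0,0.2,0,0],[0,0,0.2,0,0],[0,0,0,0,0],[0,0,0,0,0],[0,0,0,0,0]]}

```text
clock: 15.35
position: [0.5365, 0.0476, 0.19]
ee_rot: [2.927, 1.142, 0.0]
force: [0.2, -1.0, -1.1]
width: 0.258
gripper_force: 25.0
```

```bash
cat > ft.py <<'E'
from h import *
s=observe();M=R.from_rotvec(s["ee_rot"]).as_matrix();print("to dot",M.T@(np.array([.5356,.0490,.0363])-s["position"]),"tilt",M[2].round(4))
d=grab("wrist"); cv2.imwrite("pics/ft.png",d["image"])
K=np.array([[d["fx"],0,d["cx"]],[0,d["fy"],d["cy"]],[0,0,1]]); T=np.linalg.inv(np.array(d["mount"]))
for z in(.0798,.0998): p=T@[0,0,z,1]; print("expect",z,cv2.projectPoints(p[None,:3],np.zeros(3),np.zeros(3),K,np.array(d["distortion"]))[0].ravel().round(1))
h=cv2.cvtColor(d["image"],cv2.COLOR_BGR2HSV)
for y in range(200,256,4):
    row=h[y,290:366]; print(y,"".join("#" if v<70 else "s" if ss<60 and v<225 else "w" if ss<60 else "r" if hh<8 or hh>172 else "b" if 100<hh<130 else "y" if 22<hh<34 else "." for hh,ss,v in row))
E
python3 ft.py
```

```text
to dot [ 0.00028079 -0.00160864  0.15369034] tilt [ 1.e-04  1.e-04 -1.e+00]
expect 0.0798 [326.5 252.7]
expect 0.0998 [326.6 243.6]
200 .........................sbbbbbbbbbbbbbbbbbbbbbbbbs.........................
204 ...................sbbbbbbbbbbbbbbbbbbbbbbbbbbbbbbbbb.......................
208 ............ssbbbbbbbbbbbbbbbbbbbbbbbbbbbbbbbbbbbbbbbbbs....................
212 ......sbbbbbbbbbbbbbbbbbbbbbbbbbbbbbbbbbbbbbbbbbbbbbbbbbbb..................
216 .sbbbbbbbbbbbbbbbbbbbbbbbbbbwwwwwwwwwwwwwwwbbbbbbbbbbbbbbbbbb...............
220 ..bbbbbbbbbbbbbbbbbbbbbbbwwwww.rrrrrrrrr.wwwwwbbbbbbbbbbbbbbbbbs............
224 ....sbbbbbbbbbbbbbbbbbbbwwww.rrrrrrrrrrrrr.wwwwbbbbbbbbbbbbbbbbbbb..........
228 .......sbbbbbbbbbbbbbbbbwwwwwrrrrrrrrrrrr.wwwwbbbbbbbbbbbbbbbbbbbbbbb.......
232 ..........sbbbbbbbbbbbbbbbbwwwwwwwwwwwwwwwwwbbbbbbbbbbbbbbbbbbbbbbbbbss.....
236 .............bbbbbbbbbbbbbbbbbbbbbbbbbbbbbbbbbbbbbbbbbbbbbbbbbss............
240 ...............rbbbbbbbbbbbbbbbbb###########bbbbbbbbbbbbbs..............ssww
244 ..................sbbbbbbbbbbb##sssssssssssss##bbws.................swwwwwww
248 ........y............sbbbbbbsssssssssssssssssssss.....................swwwww
252 ........................bbs..............................................sww
```

Scaled: 0.015 m is 0.3, 0.014 m is 0.28.

Call:
nudge_tcp:
  ticks: {"segments":[[0,-0.04,0.3,0,0],[0,0,0.3,0,0],[0,0,0.28,0,0],[0,0,0,0,0],[0,0,0,0,0],[0,0,0,0,0],[0,0,0,0,0]]}

```text
clock: 16.1
position: [0.5355, 0.0497, 0.1467]
ee_rot: [2.926, 1.143, 0.002]
force: [-0.6, 0.1, -1.2]
width: 0.259
gripper_force: 25.0
```

```bash
python3 ft.py
```

```text
to dot [-0.00053713  0.00043887  0.11044857] tilt [ 1.2e-03  9.0e-04 -1.0e+00]
expect 0.0798 [326.5 252.7]
expect 0.0998 [326.6 243.6]
200 .............................................sss............................
204 .......................................sbbbbbbbbbb..........................
208 .........y......................sbbbbbbbbbbbbbbbbbbbs.......................
212 ..........................sbbbbbbbbbbbbbbbbbbbbbbbbbbbb.....................
216 ....................sbbbbbbbbbbbbbbbbbbbbbbbbbbbbbbbbbbbbs..................
220 ..............sbbbbbbbbbbbbbbbbbbbbbbbbbbbbbbbbbbbbbbbbbbbbbs...............
224 .......ssbbbbbbbbbbbbbbbbbbbbbbbbbbbbbbbbbbbbbbbbbbbbbbbbbbbbbb.............
228 .sbbbbbbbbbbbbbbbbbbbbbbbbbbbbbbbbwwwwwwwsbbbbbbbbbbbbbbbbbbbbbbbs..........
232 bbbbbbbbbbbbbbbbbbbbbbbbbbbbwwwwwwwwwwwwwwwwwwwwbbbbbbbbbbbbbbbbbbbb........
236 bbbbbbbbbbbbbbbbbbbbbbbbbbwwwww.rrrrrrrrrrrrwwwwwwbbbbbbbbbbbbbbbbbbbbs.....
240 ..rbbbbbbbbbbbbbbbbbbbbbbwwwwwrrr###########rrwwwwwbbbbbbbbbbbbbbbbbbbbbbs..
244 .....sbbbbbbbbbbbbbbbbbbbswsww##sssssssssssss##swwbbbbbbbbbbbbbbbbbbbbbbbbbb
248 ........sbbbbbbbbbbbbbbbbbbssssssssssssssssssssssbbbbbbbbbbbbbbbbbbbbbbbbbbb
252 ...........sbbbbbbbbbbbbbb.........................rbbbbbbbbbbbbbbbbbbbbs...
```

Foot and dot coincide. Pressing gently now.

Scaled: 0.004 m is 0.08, 0.003 m is 0.06.

Call:
nudge_tcp:
  ticks: {"segments":[[0,0,0.08,0,0],[0,0,0.08,0,0],[0,0,0.06,0,0],[0,0,0.04,0,0],[0,0,0,0,0],[0,0,0,0,0],[0,0,0,0,0]]}

```text
clock: 16.85
position: [0.5349, 0.0496, 0.1329]
ee_rot: [2.926, 1.143, -0.0]
force: [-0.5, -0.4, -0.9]
width: 0.262
gripper_force: 25.0
```

Call:
nudge_tcp:
  ticks: {"segments":[[0,0,0.05,0,0],[0,0,0.05,0,0],[0,0,0,0,0],[0,0,0,0,0],[0,0,0,0,0],[0,0,0,0,0]]}

```text
clock: 17.45
position: [0.5351, 0.0496, 0.128]
ee_rot: [2.926, 1.143, 0.001]
force: [-0.1, -0.0, 0.5]
width: 0.261
gripper_force: 25.0
```

```bash
python3 ft.py
```

```text
to dot [-9.03455039e-05  7.32442563e-04  9.17005126e-02] tilt [ 3.e-04  2.e-04 -1.e+00]
expect 0.0798 [326.5 252.7]
expect 0.0998 [326.6 243.6]
200 ............................................................................
204 .....................y........................ssw...........................
208 ........................................sbbbbbbbbbs.........................
212 ..................................sbbbbbbbbbbbbbbbbbbs......................
216 ............................sbbbbbbbbbbbbbbbbbbbbbbbbbbs....................
220 ......................sbbbbbbbbbbbbbbbbbbbbbbbbbbbbbbbbbbbs.................
224 ...............sbbbbbbbbbbbbbbbbbbbbbbbbbbbbbbbbbbbbbbbbbbbbb...............
228 .........sbbbbbbbbbbbbbbbbbbbbbbbbbbbbbbbbbbbbbbbbbbbbbbbbbbbbbs............
232 ...sbbbbbbbbbbbbbbbbbbbbbbbbbbbbbbbbbbbbbbbbbbbbbbbbbbbbbbbbbbbbbbs.........
236 bbbbbbbbbbbbbbbbbbbbbbbbbbbbbbbwwwwwwwwwwwwwwwbbbbbbbbbbbbbbbbbbbbbbs.......
240 bbbbbbbbbbbbbbbbbbbbbbbbbbbwwwwwww..rrrrr.wwwwwwwwbbbbbbbbbbbbbbbbbbbbbs....
244 bbbbbbbbbbbbbbbbbbbbbbbbbwwwwwwrrssssssssssssswwwwwwbbbbbbbbbbbbbbbbbbbbbb..
248 ..bbbbbbbbbbbbbbbbbbbbbbswssssssssssssssssssssssswwwbbbbbbbbbbbbbbbbbbbbbbbb
252 ....sbbbbbbbbbbbbbbbbbbbbs..........................bbbbbbbbbbbbbbbbbbbbbbbb
```

```bash
python3 - <<'E'
from h import *
f=[]
for i in range(16):
    optics.get_image("wrist"); s=observe(); f.append([*s["force"],*s["position"]])
print(np.mean(f,0).round(4),np.std(f,0).round(4),s["gripper_force"],s["clock"])
E
```

```text
[ 0.375  -0.135   1.0501  0.5351  0.0496  0.1279] [0.4562 0.5855 0.5242 0.     0.     0.    ] 24.995840191841125 18.3
```

The mean press is about 2.2 N, which is about 7 mm of tip travel, and it is steady and centred. Handing in.

```bash
python3 -c "
from cell import arm, optics, observe
print(arm.sign_off())"
```

```text
the job is handed in; nothing more can be done
None
```

I handed the job in with the tile on its place, the slide back at rest and the stick held upright on the red dot, pressing at about 2.2 N (tip in about 7 mm, worked out from force and geometry); sign-off gave no verdict.

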